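# Catch the falling radio-housing cover on a finger and lower it shut

## Task

The hinged cover of the radio housing stands open, leaning back. Tip it forward past its balance point, catch it by its orange bar on a finger as it falls, and lower it gently on the finger until it is fully shut, without ever letting it drop onto the housing or gripping or forcing it. Leave the bottle, bowl, metal module and screwdriver around it where they are.

Things in the scene. Friction and masses are not known exactly. Their poses are not given: they have to be found in the camera images.
- lid (a joint): cover angle, rad: 0 fully shut (flat), 1.57 upright, 1.75 leaning back on its stop. Starts at 1.64 to 1.75. Hinge friction may hold it between about 1.38 and 1.62; pushed to 1.3 or less it falls by itself, 0.05 to 0.15 rad/s at 1.3, 0.6 to 1 rad/s near flat, 3 to 7 s in all: left to itself it drops. Gentle: under 0.4 rad/s (70 mm/s at the bar) over the last 0.5 rad.
- lid_bar (a point): centre of the cover's orange bar: round, 10 mm thick, 110 mm long, parallel to the hinge, 180 mm from it. Two 10 mm arms, 100 mm apart inside, hold it 50 mm beyond the cover's free edge; between is an open window. Frame turns with the cover: x from bar to hinge, y along the bar, z out of the outer face (up when shut). When shut the bar is 105 mm above the table, 50 mm clear of the housing front.
- lid_hinge (a point): middle of the cover's hinge axis, 100 mm above the table on the housing's top back edge; axes as lid_bar; the bar centre is at x = -180, z = +5 mm in this frame. Cover: aluminium plate, 130 mm (from the hinge) by 200 mm (along it), 10 mm thick, 0.38 to 0.56 kg; carried at the bar it weighs about 1.5 to 2.5 N when nearly flat.
- housing: cast aluminium radio housing fixed to the table, 130 mm deep (x), 200 wide (y), 100 tall; ribs stand 10 mm off both ends (y); two brass stubs 12 mm long on the front, 60 mm either side of the middle, 35 mm up. Origin: centre of its underside; x from front (bar side, which faces roughly the robot's left, +y) to back (hinge side), z up.
- cleaner_mid (a point): centre of a standing blue bottle, 44 mm across, 120 mm tall, beside the housing; leave alone.
- cup_mid (a point): centre of a small steel bowl, 70 mm across, 50 mm tall, beside the housing; leave alone.
- module_mid (a point): centre of a flat metal module with a paper label, 70 x 45 x 20 mm, beside the housing; leave alone.
- driver_grip (a point): middle of the handle of a screwdriver lying on the table; leave alone.

How it is judged:
By the outcome, as a careful person would: the job done as asked, in the order asked, and still so for the second after the job is handed in, with the robot touching nothing.
It also fails if it takes over 56 s, if anything falls off the work surface, if the arm or the gripper's body presses on something with over 40 N, if the wrist force passes 120 N, or if a joint passes its speed limit or range.

## Robot

A 6-joint arm with a two-finger parallel gripper is mounted at the origin on the work surface. World frame = base frame: x ahead of the robot, y to its left, z up, the work surface at z = 0. Lengths are in m, angles in rad, forces in N, time in s.
With the tool pointing down it reaches from about 0.35 to 0.8 m from the base axis. Payload 7.3 kg.
Tool frame: the origin (TCP) lies midway between the tips of the shut fingers; the grasp point (between the pads) lies env.grip_depth behind it (env.grip_depth is the distance from the TCP to the grasp point, in m); z points along the fingers, y is the line along which they close (so a half turn about z gives the same grasp; the last joint's range is limited). The gripper opens to 85 mm and grips with 20 to 120 N. Pads are 22 mm wide; open, the fingers measure 114 mm over their backs; the gripper's body (76 mm by 85 mm) begins 54 mm behind the grasp point. The pads swing forward as they close: fully open they stand 13 mm farther back than shut.
Start: joints at [1.195, 0.342, 1.524, -0, 1.275, -0.146], TCP at [0.12, 0.511, 0.231] pointing down, gripper open.
Joint ranges: [-2.53, 2.53], [-0.77, 2.02], [0.04, 2.7], [-1, 4.14], [0.28, 2.66], [-3.11, 3.11]. Speed limits (rad/s): [2.57, 2.57, 3.14, 3.14, 3.14, 3.14].

## Interface

Orientations are given as a unit quaternion [w, x, y, z].
In Python, from rig import env gives the robot as it stands. The module is installed in compiled form; this text tells all that it offers.
- The arm moves only by the shell command python3 -m pendant 'ROWS' [FORCE]. ROWS is JSON, a list of rows, each an object of numbers: "dx", "dy", "dz": the shift along the world's x, y, z in mm; "rx", "ry", "rz": the turn, a rotation vector about the world's x, y, z in rad; "jaw": the finger opening in mm, from 0 to 85.4. In form: [{"dx": .., "dy": .., "dz": .., "rx": .., "ry": .., "rz": .., "jaw": ..}, ...]. A call has 1 to 12 rows; each row shifts and turns the commanded pose from where the row before left it; what a row does not reach is not made up. A row lasts 1/12 s, in which the tool goes at most 41.7 mm and 7.16 degrees, less where a joint would pass 70% of its speed; a pose out of reach is approached as far as the arm can. A call is refused whole if a number of a shift passes 41.7 or a number of a turn 0.125, either way. A call with a gripper value outside its range is refused whole. The fingers move at their own pace and stop on an object; FORCE is the grip in N (left out, the last holds). Time passes only in rows, so rows that do not move let the fingers close. It gives the time, the measured TCP pose, the force, the opening and the grip force at its end, in the units of the state.
- env.get_obs(): the state, without advancing time (a new reading comes with each control period).
- env.snapshot(name): name is "scene" or "top" or "wrist"; returns the picture (384x512x3 uint8, blue, green, red); there is no depth.
- env.calibration(name): a dict with "K" (3x3 intrinsics, pixels), "T" (4x4, takes a point from camera to world coordinates); the wrist camera has in their place "mount" (4x4, takes a point from camera to tool coordinates, whose origin is the TCP and whose axes are the flange's). Camera axes: x right, y down, z forward; pixel columns grow to the right and rows downward; lengths in m; the calibration is good to about 2 mm. A picture is of the moment at which its call begins: read the wrist's pose just before it. calibration takes no time and is no camera call.
- env.close_job(): hands the job in; it is judged then, once.
The state is a dict: "t": time; "joints": joint angles; "qvel": joint speeds; "joint_torque": joint torques, N m; "ee_pos": TCP position; "orientation": TCP orientation; "ft_force": force on the tool from outside, world axes, zero at the start; "torque": the same for the moment, N m; "width": opening from 0.0 (shut) to 1.0 (fully open); "gripper_force": force on a finger pad.
Only numpy, scipy, OpenCV 4.12 (cv2) and the standard library are available. Lean on these libraries where they do the work, as an engineer would, in place of code of your own. Each camera call takes 0.05 s, during which the arm holds its last target. There are 200 camera calls.

## Working session

There is one attempt and no reset: what is moved stays moved. The work goes in short steps, Python scripts to look and compute and a shell command to move; the robot and the scene stay as the last step left them, time stands still between calls to the robot, and variables do not carry over. Pictures are saved under pics/ and viewed, at most 10 in all, crops included, and the job is handed in when it is done.

```bash
mkdir -p pics
python3 - <<'E'
from rig import env
import cv2,numpy as np
o=env.get_obs();print(o['t'],o['ee_pos'],o['orientation'],env.grip_depth)
a=env.snapshot("scene");b=env.snapshot("top")
cv2.imwrite("pics/s0.png",a);cv2.imwrite("pics/t0.png",b)
for n in("scene","top"):
  c=env.calibration(n);print(np.round(c['K'],1).tolist(),np.round(c['T'],3).tolist())
print(np.round(env.calibration('wrist')['mount'],3).tolist())
for im in(a,b):
  h=cv2.cvtColor(im,cv2.COLOR_BGR2HSV);m=cv2.inRange(h,(5,150,100),(20,255,255))
  for c in cv2.findContours(m,0,2)[0]:
    if cv2.contourArea(c)>30: print(cv2.minAreaRect(c),cv2.boxPoints(cv2.minAreaRect(c)).round().tolist())
E
```

```text
0.0 [0.11943353 0.51081448 0.23060245] [-2.18025650e-04  1.14671766e-01  9.93403120e-01 -7.61860856e-04] 0.0187
[[413.2, 0.0, 253.1], [0.0, 413.2, 190.0], [0.0, 0.0, 1.0]] [[-0.57, 0.485, -0.663, 1.205], [0.822, 0.336, -0.46, 0.43], [-0.0, -0.807, -0.59, 0.624], [0.0, 0.0, 0.0, 1.0]]
[[421.7, 0.0, 257.4], [0.0, 421.7, 191.3], [0.0, 0.0, 1.0]] [[-0.014, -0.984, 0.177, 0.429], [-1.0, 0.017, 0.011, -0.015], [-0.014, -0.177, -0.984, 0.899], [0.0, 0.0, 0.0, 1.0]]
[[0.001, -0.96, -0.279, 0.071], [1.0, 0.001, 0.0, 0.001], [-0.0, -0.279, 0.96, -0.143], [0.0, 0.0, 0.0, 1.0]]
((181.78878784179688, 81.46495056152344), (2.814943313598633, 42.34653854370117), 68.45902252197266) [[162.0, 88.0], [201.0, 72.0], [202.0, 75.0], [163.0, 91.0]]
((382.6488952636719, 170.003173828125), (5.9348273277282715, 76.04661560058594), 1.2188751697540283) [[379.0, 208.0], [380.0, 132.0], [386.0, 132.0], [385.0, 208.0]]
```

View pics/s0.png

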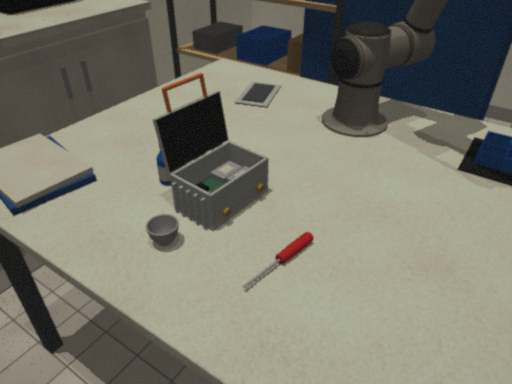

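View pics/t0.png

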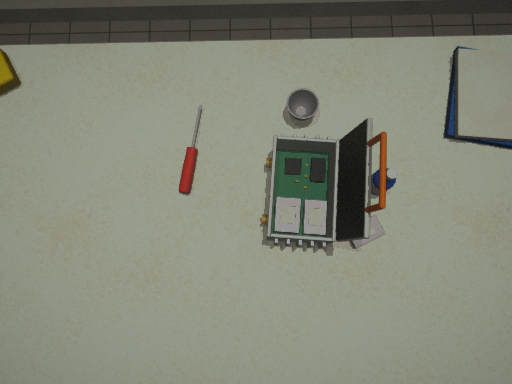

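The scene view shows the housing with the cover open and the orange bar at about (182,81). In the top view the bar runs from (383,132) to (382,208). The housing rim corners are near (274,137), (337,140), (333,240) and (269,238), the bottle is just behind the bar at (383,180), the module is at (367,230) and the bowl is at (302,105). My plan is to straddle the bar with open fingers: the rear one tips it and the front one catches it.

```bash
cat > h.py <<'E'
from rig import env
import numpy as np
def ray(n,p):
  c=env.calibration(n);K,T=np.array(c['K']),np.array(c['T'])
  d=T[:3,:3]@np.linalg.inv(K)@[p[0],p[1],1];return T[:3,3],d/np.linalg.norm(d)
def plane(n,p,z):
  o,d=ray(n,p);return o+d*(z-o[2])/d[2]
def tri(p,q):
  o,d=ray('scene',p);u,e=ray('top',q)
  s,t=np.linalg.lstsq(np.c_[d,-e],u-o,rcond=None)[0];a,b=o+s*d,u+t*e;return (a+b)/2,np.linalg.norm(a-b)
E
python3 - <<'E'
from h import *
np.set_printoptions(precision=4,suppress=True)
print('bar c',tri((182.5,81.5),(382.6,170)))
for z in(.27,.28):print([plane('top',p,z) for p in((383.3,132.5),(382,208))])
for p in((274,137),(337,140),(333,240),(269,238)):print(plane('top',p,.1))
print('bottle',plane('top',(384,180),.12),'module',plane('top',(367,230),.02),'bowl',plane('top',(302,103),.05),'drv',plane('top',(188,170),.012))
E
python3 -m pendant '[{"dx":41,"dy":-41,"dz":25},{"dx":41,"dy":-41,"dz":25},{"dx":41,"dy":-41,"dz":25},{"dx":30,"dy":-41,"dz":25},{"dx":30,"dy":-41,"dz":25},{"dx":30,"dy":-41,"dz":20},{"dx":30,"dy":-41},{"dx":30,"dy":-41}]'; python3 -c "
from rig import env
print(env.get_obs()['joints'])"
```

```text
bar c (array([ 0.5713, -0.1974,  0.2778]), np.float64(0.0023929270587706966))
[array([ 0.6317, -0.2037,  0.27  ]), array([ 0.514 , -0.1939,  0.27  ])]
[array([ 0.6285, -0.2007,  0.28  ]), array([ 0.5126, -0.1911,  0.28  ])]
[ 0.6812 -0.04    0.1   ]
[ 0.6728 -0.1634  0.1   ]
[ 0.4777 -0.1466  0.1   ]
[ 0.4833 -0.0263  0.1   ]
bottle [ 0.5871 -0.244   0.12  ] module [ 0.5021 -0.2311  0.02  ] bowl [ 0.7709 -0.1025  0.05  ] drv [0.6383 0.1446 0.012 ]
[ 1.19498766e+00  3.42683609e-01  1.52489711e+00 -1.93008175e-05
  1.27536749e+00 -1.45991804e-01]invalid input
```

The measurements agree with each other: the bar is at 278 mm, which puts the cover at about 1.74 rad. I'll retry the move with complete rows.

```bash
python3 -m pendant '[{"dx":28,"dy":-20,"dz":14,"rx":0,"ry":0,"rz":0.0,"jaw":60},{"dx":28,"dy":-22,"dz":14,"rx":0,"ry":0,"rz":0.0,"jaw":60},{"dx":28,"dy":-22,"dz":14,"rx":0,"ry":0,"rz":0.02,"jaw":60},{"dx":28,"dy":-22,"dz":14,"rx":0,"ry":0,"rz":0.02,"jaw":60},{"dx":28,"dy":-22,"dz":14,"rx":0,"ry":0,"rz":0.02,"jaw":60},{"dx":28,"dy":-24,"dz":14,"rx":0,"ry":0,"rz":0.02,"jaw":60},{"dx":28,"dy":-24,"dz":14,"rx":0,"ry":0,"rz":0.02,"jaw":60},{"dx":28,"dy":-24,"dz":14,"rx":0,"ry":0,"rz":0.02,"jaw":60},{"dx":28,"dy":-26,"dz":14,"rx":0,"ry":0,"rz":0.02,"jaw":60},{"dx":28,"dy":-26,"dz":14,"rx":0,"ry":0,"rz":0.01,"jaw":60}]' ; python3 -c "
from rig import env
print(env.get_obs()['joints'])"
```

```text
t: 0.93
ee_pos: [0.4004, 0.2777, 0.3718]
orientation: [-0.0, 0.039, 0.999, -0.0]
ft_force: [0.8, 0.6, -0.7]
width: 0.698
gripper_force: 0.0
[ 4.48761080e-01  1.99770504e-01  1.33748828e+00  1.67132267e-04
  1.60480665e+00 -1.04337647e+00]
```

```bash
python3 -m pendant '[{"dx":14,"dy":-37,"dz":0,"rx":0,"ry":0,"rz":0,"jaw":60},{"dx":14,"dy":-37,"dz":0,"rx":0,"ry":0,"rz":0,"jaw":60},{"dx":14,"dy":-37,"dz":0,"rx":0,"ry":0,"rz":0,"jaw":60},{"dx":14,"dy":-37,"dz":0,"rx":0,"ry":0,"rz":0,"jaw":60},{"dx":14,"dy":-37,"dz":0,"rx":0,"ry":0,"rz":0,"jaw":60},{"dx":14,"dy":-37,"dz":0,"rx":0,"ry":0,"rz":0,"jaw":60},{"dx":14,"dy":-37,"dz":0,"rx":0,"ry":0,"rz":0,"jaw":60},{"dx":14,"dy":-37,"dz":0,"rx":0,"ry":0,"rz":0,"jaw":60},{"dx":14,"dy":-37,"dz":0,"rx":0,"ry":0,"rz":0,"jaw":60},{"dx":14,"dy":-37,"dz":0,"rx":0,"ry":0,"rz":0,"jaw":60},{"dx":14,"dy":-37,"dz":0,"rx":0,"ry":0,"rz":0,"jaw":60},{"dx":14,"dy":-37,"dz":0,"rx":0,"ry":0,"rz":0,"jaw":60}]'
python3 - <<'E'
from rig import env
import cv2
o=env.get_obs();print(o['joints'])
cv2.imwrite('pics/w1.png',cv2.hconcat([env.snapshot('wrist'),env.snapshot('scene')])[:,:,:][:, :])
im=cv2.imread('pics/w1.png');cv2.imwrite('pics/w1.png',cv2.resize(im,(800,300)))
E
```

```text
t: 1.93
ee_pos: [0.5677, -0.1667, 0.3709]
orientation: [-0.0, 0.04, 0.999, 0.0]
ft_force: [0.9, 0.6, -0.1]
width: 0.702
gripper_force: 0.0
[-4.15219892e-01  4.16046625e-01  1.03685836e+00  1.40714264e-04
  1.68952903e+00 -1.90596960e+00]
```

View pics/w1.png

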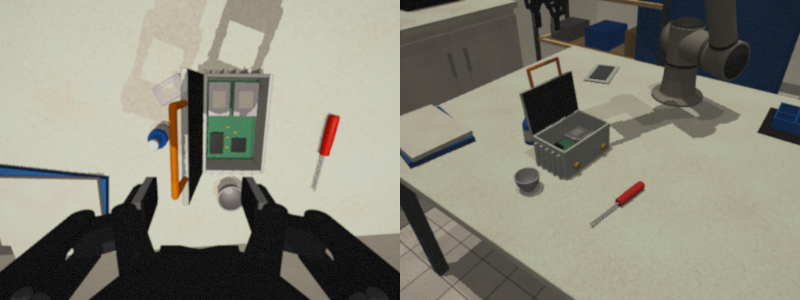

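The wrist view (scaled) shows the orange bar at (177,148) between the finger tips at (145,205) and (255,205), slightly towards the rear finger. Next I shift back about 20 mm and descend to straddle it.

```bash
python3 -m pendant '[{"dx":0,"dy":-11,"dz":0,"rx":0,"ry":0,"rz":0,"jaw":60},{"dx":0,"dy":-11,"dz":0,"rx":0,"ry":0,"rz":0,"jaw":60},{"dx":0,"dy":0,"dz":-20,"rx":0,"ry":0,"rz":0,"jaw":60},{"dx":0,"dy":0,"dz":-25,"rx":0,"ry":0,"rz":0,"jaw":60},{"dx":0,"dy":0,"dz":-25,"rx":0,"ry":0,"rz":0,"jaw":60},{"dx":0,"dy":0,"dz":-25,"rx":0,"ry":0,"rz":0,"jaw":60},{"dx":0,"dy":0,"dz":-25,"rx":0,"ry":0,"rz":0,"jaw":60},{"dx":0,"dy":0,"dz":0,"rx":0,"ry":0,"rz":0,"jaw":60},{"dx":0,"dy":0,"dz":0,"rx":0,"ry":0,"rz":0,"jaw":60}]'
python3 - <<'E'
from h import *
import cv2
def orange(im):
  h=cv2.cvtColor(im,cv2.COLOR_BGR2HSV);m=cv2.inRange(h,(5,150,80),(20,255,255))
  return [tuple(np.round(v,1) for v in cv2.boundingRect(c)) for c in cv2.findContours(m,0,2)[0] if cv2.contourArea(c)>20]
s,t,w=[env.snapshot(n) for n in('scene','top','wrist')]
print(orange(s),orange(t),orange(w))
cv2.imwrite('pics/w2.png',cv2.resize(cv2.hconcat([w,s[40:240,100:367].repeat(2,0).repeat(2,1)[:384,:512]]),(800,300)))
E
```

```text
t: 2.78
ee_pos: [0.5671, -0.1862, 0.2513]
orientation: [-0.001, 0.039, 0.999, 0.0]
ft_force: [0.7, -0.2, 0.7]
width: 0.703
gripper_force: 0.0
[(np.int64(163), np.int64(77), np.int64(30), np.int64(35))] [] [(np.int64(224), np.int64(136), np.int64(39), np.int64(183))]
```

View pics/w2.png

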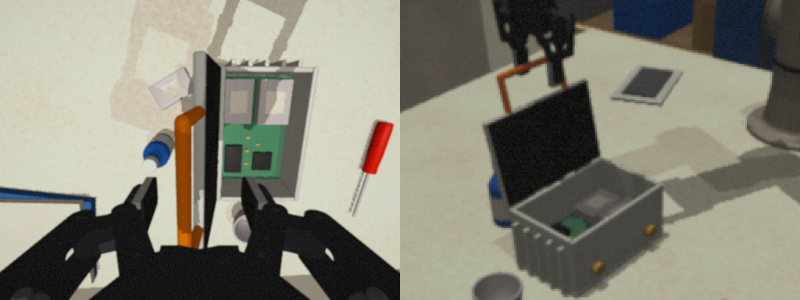

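The fingers straddle the bar, with the rear finger at about (145,200) and the bar at (185,180). I'll push forward slowly with the rear finger, tilting with the cover.

```bash
python3 -m pendant '[{"dx":0.5,"dy":6,"dz":0,"rx":0,"ry":0,"rz":0,"jaw":60},{"dx":0.5,"dy":6,"dz":0,"rx":0,"ry":0,"rz":0,"jaw":60},{"dx":0.5,"dy":6,"dz":0,"rx":-0.02,"ry":0.0015,"rz":0,"jaw":60},{"dx":0.5,"dy":6,"dz":0,"rx":-0.02,"ry":0.0015,"rz":0,"jaw":60},{"dx":0.5,"dy":6,"dz":0,"rx":-0.02,"ry":0.0015,"rz":0,"jaw":60},{"dx":0.5,"dy":6,"dz":0,"rx":-0.02,"ry":0.0015,"rz":0,"jaw":60},{"dx":0.5,"dy":6,"dz":0,"rx":-0.02,"ry":0.0015,"rz":0,"jaw":60},{"dx":0.5,"dy":6,"dz":0,"rx":-0.02,"ry":0.0015,"rz":0,"jaw":60},{"dx":0.5,"dy":6,"dz":0,"rx":-0.02,"ry":0.0015,"rz":0,"jaw":60},{"dx":0.5,"dy":6,"dz":0,"rx":-0.02,"ry":0.0015,"rz":0,"jaw":60}]'
cat >> h.py <<'E'
import cv2
def look():
  o=env.get_obs();w=env.snapshot('wrist');s=env.snapshot('scene')
  print(np.round(o['joints'],2),np.round(o['ee_pos'],3))
  c=env.calibration('wrist');K,M=np.array(c['K']),np.array(c['mount'])
  from scipy.spatial.transform import Rotation as R
  q=o['orientation'];Rt=R.from_quat([q[1],q[2],q[3],q[0]]).as_matrix()
  h=cv2.cvtColor(w,cv2.COLOR_BGR2HSV);m=cv2.inRange(h,(5,150,60),(20,255,255))
  cs=[x for x in cv2.findContours(m,0,2)[0] if cv2.contourArea(x)>50]
  C=Rt@M[:3,3]+o['ee_pos'];H=np.array([.573,-.159,.1]);e=np.array([.078,.997,0])
  ys,xs=np.nonzero(m)
  if len(xs)<50: print('no orange');return
  # middle 60% of long axis: bar itself
  k=(ys>np.percentile(ys,30))&(ys<np.percentile(ys,70));u=np.array([np.median(xs[k]),np.median(ys[k]),1])
  d=Rt@M[:3,:3]@np.linalg.inv(K)@u
  # intersect with circle of the bar in the plane (e,z)
  p=np.array([(C-H)@e,C[2]-H[2]]);v=np.array([d@e,d[2]]);r=np.hypot(.18,.005)
  for t in np.roots([v@v,2*p@v,p@p-r*r]):
    if np.isreal(t) and t.real>0:
      b=p+t.real*v;print('theta',round(np.arctan2(b[1],b[0])-.0278,3),'bar y,z',np.round([H[1]+b[0],.1+b[1]],3))
  return w,s
E
python3 -c "
from h import *
look()"
```

```text
t: 3.77
ee_pos: [0.5725, -0.1257, 0.251]
orientation: [-0.003, 0.039, 0.996, -0.081]
ft_force: [-0.0, -1.0, -0.5]
width: 0.701
gripper_force: 0.5
[-0.26  0.44  1.34 -0.16  1.34 -1.72] [ 0.572 -0.126  0.251]
theta -2.268 bar y,z [-0.271 -0.041]
theta 1.469 bar y,z [-0.146  0.28 ]
```

The cover is at about 1.47 rad. I'll narrow the gap, which still leaves slack around the bar, and push on past the balance point.

```bash
python3 -m pendant '[{"dx":0.5,"dy":3,"dz":0,"rx":-0.02,"ry":0.0015,"rz":0,"jaw":52},{"dx":0.5,"dy":3,"dz":0,"rx":-0.02,"ry":0.0015,"rz":0,"jaw":46},{"dx":0.5,"dy":3,"dz":0,"rx":-0.02,"ry":0.0015,"rz":0,"jaw":40},{"dx":0.5,"dy":4,"dz":0,"rx":-0.02,"ry":0.0015,"rz":0,"jaw":40},{"dx":0.5,"dy":5,"dz":0,"rx":-0.02,"ry":0.0015,"rz":0,"jaw":40},{"dx":0.5,"dy":5,"dz":0,"rx":-0.02,"ry":0.0015,"rz":0,"jaw":40}]' ; python3 -c "
from h import *
look()"
```

```text
t: 4.37
ee_pos: [0.5755, -0.1033, 0.2512]
orientation: [-0.005, 0.04, 0.989, -0.141]
ft_force: [-0.5, -0.5, -0.4]
width: 0.468
gripper_force: 0.3
[-0.16  0.44  1.35 -0.29  1.34 -1.58] [ 0.576 -0.103  0.251]
theta -2.145 bar y,z [-0.253 -0.054]
theta 1.277 bar y,z [-0.112  0.274]
```

It's past balance at about 1.28 rad. I'll hold still and let it fall onto the front finger.

```bash
python3 -m pendant '[{"dx":0,"dy":1,"dz":0,"rx":0,"ry":0,"rz":0,"jaw":40},{"dx":0,"dy":0,"dz":0,"rx":0,"ry":0,"rz":0,"jaw":40},{"dx":0,"dy":0,"dz":0,"rx":0,"ry":0,"rz":0,"jaw":40},{"dx":0,"dy":0,"dz":0,"rx":0,"ry":0,"rz":0,"jaw":40},{"dx":0,"dy":0,"dz":0,"rx":0,"ry":0,"rz":0,"jaw":40},{"dx":0,"dy":0,"dz":0,"rx":0,"ry":0,"rz":0,"jaw":40},{"dx":0,"dy":0,"dz":0,"rx":0,"ry":0,"rz":0,"jaw":40},{"dx":0,"dy":0,"dz":0,"rx":0,"ry":0,"rz":0,"jaw":40}]' ; python3 -c "
from h import *
w,s=look();cv2.imwrite('pics/w3.png',cv2.resize(cv2.hconcat([w,s]),(800,300)))"
```

```text
t: 5.13
ee_pos: [0.5756, -0.1029, 0.2513]
orientation: [-0.005, 0.04, 0.989, -0.14]
ft_force: [0.4, 0.9, 0.4]
width: 0.463
gripper_force: 0.0
[-0.16  0.44  1.35 -0.29  1.34 -1.59] [ 0.576 -0.103  0.251]
theta -1.709 bar y,z [-0.179 -0.079]
theta 1.164 bar y,z [-0.092  0.267]
```

View pics/w3.png

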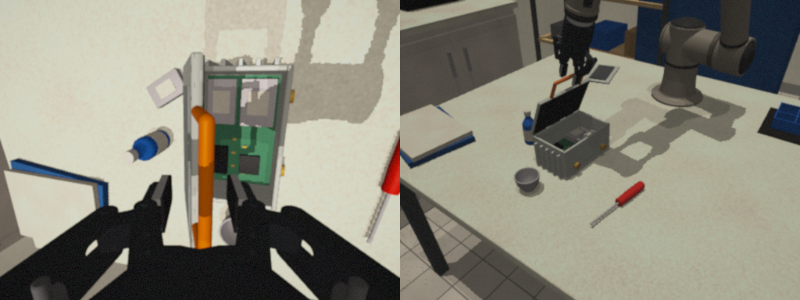

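The bar has left the rear finger and is settling onto the front one; in the wrist view the bar is at (205,180) and the front pad at (235,195). Now I compute the lowering steps.

Run:
```python
import numpy as np
def tcp(th,ph,zo=-.020,yo=.015):
  b=np.array([-.159+.18*np.cos(th)-.005*np.sin(th)*-1*-1 if 0 else -.159+.18*np.cos(th)-.005*np.sin(th),.1+.18*np.sin(th)+.005*np.cos(th)])
  tz=np.array([-np.sin(ph),-np.cos(ph)]);ty=np.array([np.cos(ph),-np.sin(ph)])
  return b-zo*tz-yo*ty
ths=np.r_[1.10:-.01:-.1];phs=.28+(1.10-ths)/1.1*.55
P=np.array([tcp(a,b) for a,b in zip(ths,phs)])
for i in range(len(ths)): print(round(ths[i],2),round(phs[i],2),(P[i]*1e3).round(1),(np.diff(P,axis=0)[i-1]*1e3).round(1) if i else '')
```

```text
1.1 0.28 [-101.8  247.6] 
1.0 0.33 [-86.6 240.1] [15.1 -7.5]
0.9 0.38 [-72.4 231.1] [14.2 -9. ]
0.8 0.43 [-59.2 220.7] [ 13.2 -10.4]
0.7 0.48 [-47.1 209. ] [ 12.1 -11.7]
0.6 0.53 [-36.3 196.1] [ 10.8 -12.9]
0.5 0.58 [-26.9 182.2] [  9.4 -13.9]
0.4 0.63 [-19.1 167.4] [  7.9 -14.8]
0.3 0.68 [-12.8 151.9] [  6.3 -15.5]
0.2 0.73 [ -8.1 135.8] [  4.7 -16.1]
0.1 0.78 [ -5.1 119.3] [  3.  -16.5]
-0.0 0.83 [ -3.9 102.6] [  1.2 -16.7]
```

```bash
python3 -m pendant '[{"dx":0.3,"dy":4,"dz":-2.3,"rx":-0.0125,"ry":0.001,"rz":0,"jaw":40},{"dx":0.3,"dy":4,"dz":-2.3,"rx":-0.0125,"ry":0.001,"rz":0,"jaw":40},{"dx":0.3,"dy":4,"dz":-2.3,"rx":-0.0125,"ry":0.001,"rz":0,"jaw":40},{"dx":0.3,"dy":4,"dz":-2.3,"rx":-0.0125,"ry":0.001,"rz":0,"jaw":40},{"dx":0.3,"dy":3.7,"dz":-2.5,"rx":-0.0125,"ry":0.001,"rz":0,"jaw":40},{"dx":0.3,"dy":3.7,"dz":-2.5,"rx":-0.0125,"ry":0.001,"rz":0,"jaw":40},{"dx":0.3,"dy":3.7,"dz":-2.5,"rx":-0.0125,"ry":0.001,"rz":0,"jaw":40},{"dx":0.3,"dy":3.7,"dz":-2.5,"rx":-0.0125,"ry":0.001,"rz":0,"jaw":40},{"dx":0.3,"dy":3.3,"dz":-2.7,"rx":-0.0125,"ry":0.001,"rz":0,"jaw":40},{"dx":0.3,"dy":3.3,"dz":-2.7,"rx":-0.0125,"ry":0.001,"rz":0,"jaw":40},{"dx":0.3,"dy":3.3,"dz":-2.7,"rx":-0.0125,"ry":0.001,"rz":0,"jaw":40},{"dx":0.3,"dy":3.3,"dz":-2.7,"rx":-0.0125,"ry":0.001,"rz":0,"jaw":40}]' ; python3 -c "
from h import *
look()"
```

```text
t: 6.23
ee_pos: [0.5792, -0.0585, 0.221]
orientation: [-0.008, 0.039, 0.976, -0.214]
ft_force: [0.1, -0.0, 0.7]
width: 0.475
gripper_force: 0.0
[-0.01  0.5   1.39 -0.45  1.31 -1.37] [ 0.579 -0.058  0.221]
theta -1.841 bar y,z [-0.202 -0.075]
theta 0.888 bar y,z [-0.049  0.243]
```

The bar may be trailing the finger, so I'll hold briefly to let it come to rest on it.

```bash
python3 -m pendant '[{"dx":0,"dy":0,"dz":0,"rx":0,"ry":0,"rz":0,"jaw":40},{"dx":0,"dy":0,"dz":0,"rx":0,"ry":0,"rz":0,"jaw":40},{"dx":0,"dy":0,"dz":0,"rx":0,"ry":0,"rz":0,"jaw":40},{"dx":0,"dy":0,"dz":0,"rx":0,"ry":0,"rz":0,"jaw":40},{"dx":0,"dy":0,"dz":0,"rx":0,"ry":0,"rz":0,"jaw":40}]' ; python3 -c "
from h import *
look()"
```

```text
t: 6.75
ee_pos: [0.5793, -0.0589, 0.2215]
orientation: [-0.008, 0.039, 0.976, -0.214]
ft_force: [0.6, 0.7, -0.6]
width: 0.469
gripper_force: 0.5
[-0.01  0.5   1.39 -0.45  1.31 -1.37] [ 0.579 -0.059  0.221]
theta -1.463 bar y,z [-0.135 -0.078]
theta 0.791 bar y,z [-0.036  0.232]
```

It's resting on the finger at 0.79 rad. I'll lower at about 0.2 rad/s.

```bash
python3 -m pendant '[{"dx":0.2,"dy":2.0,"dz":-1.9,"rx":-0.0083,"ry":0.0006,"rz":0,"jaw":40},{"dx":0.2,"dy":2.0,"dz":-1.9,"rx":-0.0083,"ry":0.0006,"rz":0,"jaw":40},{"dx":0.2,"dy":2.0,"dz":-1.9,"rx":-0.0083,"ry":0.0006,"rz":0,"jaw":40},{"dx":0.2,"dy":2.0,"dz":-1.9,"rx":-0.0083,"ry":0.0006,"rz":0,"jaw":40},{"dx":0.2,"dy":2.0,"dz":-1.9,"rx":-0.0083,"ry":0.0006,"rz":0,"jaw":40},{"dx":0.2,"dy":2.0,"dz":-1.9,"rx":-0.0083,"ry":0.0006,"rz":0,"jaw":40},{"dx":0.1,"dy":1.8,"dz":-2.1,"rx":-0.0083,"ry":0.0006,"rz":0,"jaw":40},{"dx":0.1,"dy":1.8,"dz":-2.1,"rx":-0.0083,"ry":0.0006,"rz":0,"jaw":40},{"dx":0.1,"dy":1.8,"dz":-2.1,"rx":-0.0083,"ry":0.0006,"rz":0,"jaw":40},{"dx":0.1,"dy":1.8,"dz":-2.1,"rx":-0.0083,"ry":0.0006,"rz":0,"jaw":40},{"dx":0.1,"dy":1.8,"dz":-2.1,"rx":-0.0083,"ry":0.0006,"rz":0,"jaw":40},{"dx":0.1,"dy":1.8,"dz":-2.1,"rx":-0.0083,"ry":0.0006,"rz":0,"jaw":40}]' ; python3 -c "
from h import *
w,s=look();cv2.imwrite('pics/w4.png',cv2.resize(cv2.hconcat([w,s]),(800,300)))"
```

```text
t: 7.85
ee_pos: [0.581, -0.0358, 0.1971]
orientation: [-0.009, 0.038, 0.964, -0.263]
ft_force: [0.7, 1.3, -1.7]
width: 0.467
gripper_force: 0.3
[ 0.08  0.55  1.4  -0.54  1.32 -1.24] [ 0.581 -0.036  0.197]
theta -1.464 bar y,z [-0.135 -0.078]
theta 0.591 bar y,z [-0.012  0.204]
```

View pics/w4.png

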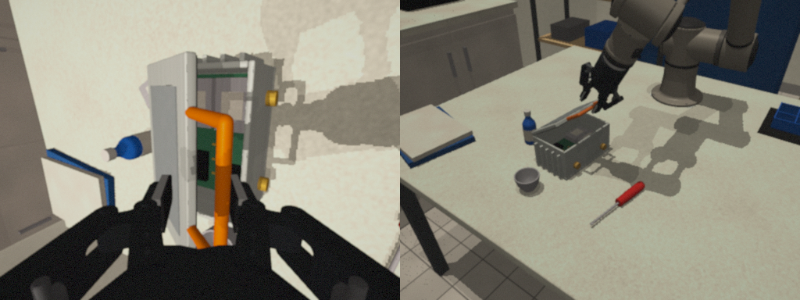

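In the wrist view the bar at (222,170) lies against the front pad at (245,205), so it is being carried. Continuing down.

```bash
python3 -m pendant '[{"dx":0.1,"dy":1.5,"dz":-2.3,"rx":-0.0083,"ry":0.0006,"rz":0,"jaw":40},{"dx":0.1,"dy":1.5,"dz":-2.3,"rx":-0.0083,"ry":0.0006,"rz":0,"jaw":40},{"dx":0.1,"dy":1.5,"dz":-2.3,"rx":-0.0083,"ry":0.0006,"rz":0,"jaw":40},{"dx":0.1,"dy":1.5,"dz":-2.3,"rx":-0.0083,"ry":0.0006,"rz":0,"jaw":40},{"dx":0.1,"dy":1.5,"dz":-2.3,"rx":-0.0083,"ry":0.0006,"rz":0,"jaw":40},{"dx":0.1,"dy":1.5,"dz":-2.3,"rx":-0.0083,"ry":0.0006,"rz":0,"jaw":40},{"dx":0.1,"dy":1.3,"dz":-2.5,"rx":-0.0083,"ry":0.0006,"rz":0,"jaw":40},{"dx":0.1,"dy":1.3,"dz":-2.5,"rx":-0.0083,"ry":0.0006,"rz":0,"jaw":40},{"dx":0.1,"dy":1.3,"dz":-2.5,"rx":-0.0083,"ry":0.0006,"rz":0,"jaw":40},{"dx":0.1,"dy":1.3,"dz":-2.5,"rx":-0.0083,"ry":0.0006,"rz":0,"jaw":40},{"dx":0.1,"dy":1.3,"dz":-2.5,"rx":-0.0083,"ry":0.0006,"rz":0,"jaw":40},{"dx":0.1,"dy":1.3,"dz":-2.5,"rx":-0.0083,"ry":0.0006,"rz":0,"jaw":40}]' ; python3 -c "
from h import *
look()"
```

```text
t: 8.95
ee_pos: [0.5821, -0.0192, 0.1682]
orientation: [-0.011, 0.038, 0.95, -0.311]
ft_force: [0.5, 0.6, -0.6]
width: 0.468
gripper_force: 0.4
[ 0.15  0.62  1.41 -0.64  1.32 -1.11] [ 0.582 -0.019  0.168]
theta -1.47 bar y,z [-0.136 -0.079]
theta 0.395 bar y,z [0.005 0.174]
```

```bash
python3 -m pendant '[{"dx":0.1,"dy":1.1,"dz":-2.5,"rx":-0.0083,"ry":0.0006,"rz":0,"jaw":40},{"dx":0.1,"dy":1.1,"dz":-2.5,"rx":-0.0083,"ry":0.0006,"rz":0,"jaw":40},{"dx":0.1,"dy":1.1,"dz":-2.5,"rx":-0.0083,"ry":0.0006,"rz":0,"jaw":40},{"dx":0.1,"dy":1.1,"dz":-2.5,"rx":-0.0083,"ry":0.0006,"rz":0,"jaw":40},{"dx":0.1,"dy":1.1,"dz":-2.5,"rx":-0.0083,"ry":0.0006,"rz":0,"jaw":40},{"dx":0.1,"dy":1.1,"dz":-2.5,"rx":-0.0083,"ry":0.0006,"rz":0,"jaw":40},{"dx":0.1,"dy":0.9,"dz":-2.7,"rx":-0.0083,"ry":0.0006,"rz":0,"jaw":40},{"dx":0.1,"dy":0.9,"dz":-2.7,"rx":-0.0083,"ry":0.0006,"rz":0,"jaw":40},{"dx":0.1,"dy":0.9,"dz":-2.7,"rx":-0.0083,"ry":0.0006,"rz":0,"jaw":40},{"dx":0.1,"dy":0.9,"dz":-2.7,"rx":-0.0083,"ry":0.0006,"rz":0,"jaw":40},{"dx":0.1,"dy":0.9,"dz":-2.7,"rx":-0.0083,"ry":0.0006,"rz":0,"jaw":40},{"dx":0.1,"dy":0.9,"dz":-2.7,"rx":-0.0083,"ry":0.0006,"rz":0,"jaw":40}]' ; python3 -c "
from h import *
w,s=look();cv2.imwrite('pics/w5.png',cv2.resize(cv2.hconcat([w,s]),(800,300)))"
```

```text
t: 10.05
ee_pos: [0.5834, -0.0071, 0.137]
orientation: [-0.012, 0.037, 0.933, -0.357]
ft_force: [-0.5, 0.2, -0.6]
width: 0.466
gripper_force: 0.4
[ 0.2   0.71  1.42 -0.72  1.34 -1.  ] [ 0.583 -0.007  0.137]
theta -1.48 bar y,z [-0.138 -0.079]
theta 0.195 bar y,z [0.017 0.14 ]
```

View pics/w5.png

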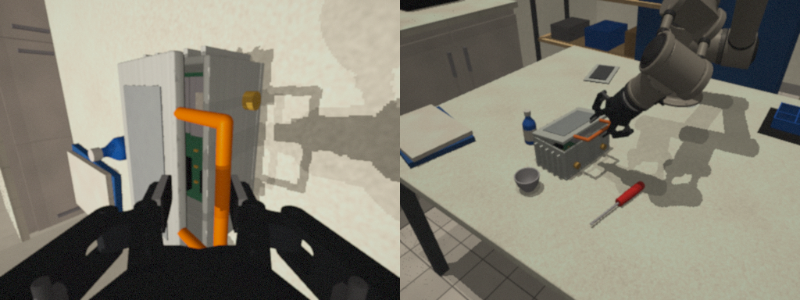

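Cover at 0.195 rad and still carried: the bar at (222,180) rests on the front finger, and the rear finger is clear of the plate. Continuing more slowly, with a small withdrawal.

```bash
python3 -m pendant '[{"dx":0,"dy":0.5,"dz":-1.9,"rx":-0.0065,"ry":0.0005,"rz":0,"jaw":40},{"dx":0,"dy":0.5,"dz":-1.9,"rx":-0.0065,"ry":0.0005,"rz":0,"jaw":40},{"dx":0,"dy":0.5,"dz":-1.9,"rx":-0.0065,"ry":0.0005,"rz":0,"jaw":40},{"dx":0,"dy":0.5,"dz":-1.9,"rx":-0.0065,"ry":0.0005,"rz":0,"jaw":40},{"dx":0,"dy":0.5,"dz":-1.9,"rx":-0.0065,"ry":0.0005,"rz":0,"jaw":40},{"dx":0,"dy":0.5,"dz":-1.9,"rx":-0.0065,"ry":0.0005,"rz":0,"jaw":40},{"dx":0,"dy":0.5,"dz":-1.9,"rx":-0.0065,"ry":0.0005,"rz":0,"jaw":40},{"dx":0,"dy":0.5,"dz":-1.9,"rx":-0.0065,"ry":0.0005,"rz":0,"jaw":40},{"dx":0,"dy":0.5,"dz":-1.9,"rx":-0.0065,"ry":0.0005,"rz":0,"jaw":40},{"dx":0,"dy":0.5,"dz":-1.9,"rx":-0.0065,"ry":0.0005,"rz":0,"jaw":40},{"dx":0,"dy":0.5,"dz":-1.9,"rx":-0.0065,"ry":0.0005,"rz":0,"jaw":40},{"dx":0,"dy":0.5,"dz":-1.9,"rx":-0.0065,"ry":0.0005,"rz":0,"jaw":40}]' ; python3 -c "
from h import *
look()"
```

```text
t: 11.15
ee_pos: [0.5834, -0.0011, 0.1143]
orientation: [-0.014, 0.037, 0.918, -0.394]
ft_force: [0.5, -0.6, -0.9]
width: 0.47
gripper_force: 0.5
[ 0.24  0.77  1.41 -0.78  1.36 -0.92] [ 0.583 -0.001  0.114]
theta -1.498 bar y,z [-0.141 -0.079]
theta 0.048 bar y,z [0.021 0.114]
```

```bash
python3 -m pendant '[{"dx":0,"dy":0.2,"dz":-1,"rx":0,"ry":0,"rz":0,"jaw":40},{"dx":0,"dy":0.2,"dz":-1,"rx":0,"ry":0,"rz":0,"jaw":40},{"dx":0,"dy":0.2,"dz":-1,"rx":0,"ry":0,"rz":0,"jaw":40},{"dx":0,"dy":0.2,"dz":-1,"rx":0,"ry":0,"rz":0,"jaw":40},{"dx":0,"dy":0.2,"dz":-1,"rx":0,"ry":0,"rz":0,"jaw":40},{"dx":0,"dy":0.2,"dz":-1,"rx":0,"ry":0,"rz":0,"jaw":40},{"dx":0,"dy":0.2,"dz":-1,"rx":0,"ry":0,"rz":0,"jaw":40},{"dx":0,"dy":0.2,"dz":-1,"rx":0,"ry":0,"rz":0,"jaw":40},{"dx":0,"dy":0.2,"dz":-1,"rx":0,"ry":0,"rz":0,"jaw":40},{"dx":0,"dy":0.2,"dz":-1,"rx":0,"ry":0,"rz":0,"jaw":40},{"dx":0,"dy":0.2,"dz":-1,"rx":0,"ry":0,"rz":0,"jaw":40},{"dx":0,"dy":0.2,"dz":-1,"rx":0,"ry":0,"rz":0,"jaw":40}]' ; python3 -c "
from h import *
w,s=look();cv2.imwrite('pics/w6.png',cv2.resize(cv2.hconcat([w,s]),(800,300)))"
```

```text
t: 12.25
ee_pos: [0.5834, 0.0012, 0.1025]
orientation: [-0.014, 0.037, 0.919, -0.393]
ft_force: [-0.6, -0.1, -0.1]
width: 0.469
gripper_force: 0.0
[ 0.24  0.79  1.42 -0.78  1.34 -0.9 ] [0.583 0.001 0.103]
theta -1.527 bar y,z [-0.146 -0.08 ]
theta 0.009 bar y,z [0.021 0.107]
```

View pics/w6.png

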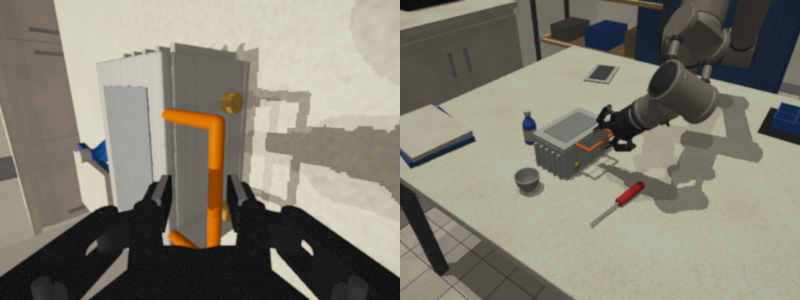

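The cover is shut (about 0 rad) and the bar at (215,180) has left the front finger. I'll free the finger a little more and withdraw along the tool axis.

```bash
python3 -m pendant '[{"dx":0,"dy":1,"dz":-1,"rx":0,"ry":0,"rz":0,"jaw":40},{"dx":0,"dy":1,"dz":-1,"rx":0,"ry":0,"rz":0,"jaw":40},{"dx":0.3,"dy":3.6,"dz":3.4,"rx":0,"ry":0,"rz":0,"jaw":40},{"dx":0.3,"dy":3.6,"dz":3.4,"rx":0,"ry":0,"rz":0,"jaw":40},{"dx":0.3,"dy":3.6,"dz":3.4,"rx":0,"ry":0,"rz":0,"jaw":40},{"dx":0.5,"dy":7.2,"dz":6.9,"rx":0,"ry":0,"rz":0,"jaw":40},{"dx":0.5,"dy":7.2,"dz":6.9,"rx":0,"ry":0,"rz":0,"jaw":40},{"dx":0.8,"dy":11,"dz":10.5,"rx":0,"ry":0,"rz":0,"jaw":40},{"dx":0.8,"dy":11,"dz":10.5,"rx":0,"ry":0,"rz":0,"jaw":40},{"dx":0.8,"dy":11,"dz":10.5,"rx":0,"ry":0,"rz":0,"jaw":40},{"dx":0.8,"dy":11,"dz":10.5,"rx":0,"ry":0,"rz":0,"jaw":40},{"dx":0,"dy":0,"dz":0,"rx":0,"ry":0,"rz":0,"jaw":40}]' ; python3 -c "
from h import *
w,s=look();t=env.snapshot('top');cv2.imwrite('pics/w7.png',cv2.resize(cv2.hconcat([t,s]),(800,300)))"
```

```text
t: 13.35
ee_pos: [0.5896, 0.0751, 0.1693]
orientation: [-0.011, 0.037, 0.919, -0.392]
ft_force: [-0.4, -0.7, 1.2]
width: 0.468
gripper_force: 0.0
[ 0.35  0.76  1.25 -0.72  1.54 -0.96] [0.59  0.075 0.169]
theta -1.602 bar y,z [-0.16 -0.08]
theta 0.001 bar y,z [0.021 0.105]
```

View pics/w7.png

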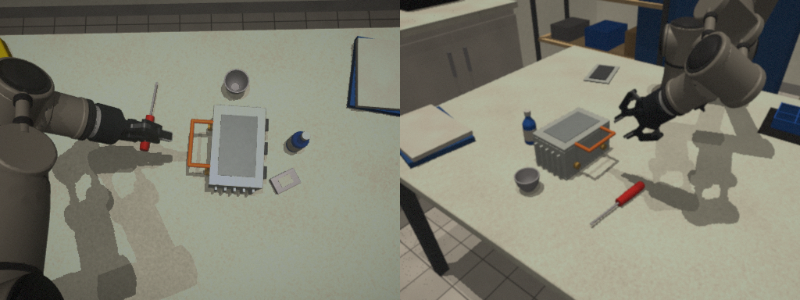

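The cover is fully shut (0.001 rad, bar at 105 mm). The bowl, bottle, module and screwdriver are where they were, and the gripper is clear.

```bash
python3 -c "
from rig import env
print(env.close_job())"
```

```text
the job is handed in; nothing more can be done
None
```

I tipped the cover past its balance point, caught it by the orange bar on the front finger, lowered it gently until fully shut (camera reading 0.001 rad), and handed the job in at about 13.5 s; the surrounding objects stayed where they were.

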